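# Show the electromagnet's nail core to the inspection camera

### The arm

A 6-joint arm with a two-finger parallel gripper is mounted at the origin on the work surface. World frame = base frame: x ahead of the robot, y to its left, z up, the work surface at z = 0. Lengths are in m, angles in degrees, forces in N, time in s.
With the tool pointing down it reaches from about 0.25 to 0.725 m from the base axis. Payload 9.7 kg.
Tool frame: the origin (TCP) lies midway between the tips of the shut fingers; the grasp point (between the pads) lies 19 mm behind it; z points along the fingers, y is the line along which they close (so a half turn about z gives the same grasp; the last joint's range is limited). The gripper opens to 85 mm and grips with 20 to 120 N. Pads are 22 mm wide; open, the fingers measure 114 mm over their backs; the gripper's body (76 mm by 85 mm) begins 54 mm behind the grasp point. The pads swing forward as they close: fully open they stand 13 mm farther back than shut.
Start: joints at [-75.516, 4.979, 10.078, 95.1, 0, 90], TCP at [0.138, -0.533, 0.206] pointing down, gripper open.
Joint ranges: [-179.16, 179.16], [-48.56, 103.87], [-65.8, 70.77], [-126.05, 130.52], [-82.76, 87.17], [-180, 180]. Speed limits (degrees/s): [127.2, 127.2, 147.25, 180, 180, 180].

### API

Orientations are given as [roll, pitch, yaw] about the fixed x, y, z axes, in that order (R = Rz(yaw) Ry(pitch) Rx(roll)).
In Python, from workcell import * gives the robot as it stands.
- The arm moves only by the tool servo_tool, never from a script. Its argument "moves" is a list of rows, each a list of 4 numbers: the shift along the world's x, y, z in cm, then the turn about the world's z in rad. A call has 1 to 20 rows; each row is the pose to reach, as a shift and turn from the pose commanded when the call began; what a row does not reach only later rows make up. A row lasts 1/12 s, in which the tool goes at most 41.7 mm and 7.16 degrees, less where a joint would pass 70% of its speed; a pose out of reach is approached as far as the arm can. A call with a gripper value outside its range is refused whole. "claw" is the closure, from 0 (fully open) to 1 (shut), set as the call begins (left out, the last holds). The fingers move at their own pace and stop on an object; "force" is the grip in N (left out, the last holds). Time passes only in rows, so rows that repeat a pose let the fingers close. It gives the time, the measured TCP pose, the force, the opening and the grip force at its end, in the units of the state.
- get_obs(): the state, without advancing time (a new reading comes with each control period).
- camera(name): name is "side" or "top" or "wrist"; returns the picture (420x560x3 uint8, red, green, blue); there is no depth.
- get_calibration(name): a dict with "fx", "fy", "cx", "cy" (pixels), "rvec" (rotation vector, rad) and "tvec" (3), from world to camera coordinates, as OpenCV has them; the wrist camera has in their place "tool_from_camera" (4x4, takes a point from camera to tool coordinates, whose origin is the TCP and whose axes are the flange's). Camera axes: x right, y down, z forward; pixel columns grow to the right and rows downward; lengths in m; the calibration is good to about 2 mm. A picture is of the moment at which its call begins: read the wrist's pose just before it. get_calibration takes no time and is no camera call.
- job_done(): hands the job in; it is judged then, once.
The state is a dict: "time": time; "q": joint angles; "qd": joint speeds; "joint_efforts": joint torques, N m; "ee_pos": TCP position; "tcp_rot": TCP orientation; "wrist_force": force on the tool from outside, world axes, zero at the start; "torque": the same for the moment, N m; "opening": finger opening in m; "grasp_force": force on a finger pad.
Only numpy, scipy, OpenCV 4.12 (cv2) and the standard library are available. Lean on these libraries where they do the work, as an engineer would, in place of code of your own. Each camera call takes 0.05 s, during which the arm holds its last target. There are 200 camera calls.

### The job

Switch the electromagnet off by throwing its toggle fully over towards the bolt-head end and leave it off; only then take the nail core by its bolt end and draw it straight out of the coil. Hold it up in front of the inspection camera for the check: level, nail points facing the lens and square to it, centred on the lens, with the points about 6 cm from the glass. Do not touch the camera or shift anything else on the worktop, and finish holding the core there, still, in the gripper.

Things in the scene. Friction and masses are not known exactly. Their poses are not given: they have to be found in the camera images.
- board: demonstration electromagnet, fixed: varnished pine board 250 (x) x 130 (y) mm on rubber feet, top 22 mm above the worktop; origin on the worktop under the board's centre, z up. Carries the coil, a black toggle switch at x 55, y 43 mm, a two-cell holder at x 86 to 120, y -40 to 20 mm (39 mm above the worktop) and two brass terminals at x 113, y 42 and 58 mm (32 mm above the worktop)
- coil_mouth (a point): centre of the coil's bore at its -x face (board x = -8 mm), 51 mm above the worktop. The coil runs from here 58 mm along the board's +x: red spool with flanges of 56 mm diameter (tops 79 mm above the worktop), copper winding of 46 mm diameter, bore of 18 mm diameter, level along the board's x axis
- toggle (a joint): the switch's toggle: 0 = on, leaning 0.45 rad from vertical towards the board's +x (cell holder) end; 0.9 = off, leaning 0.45 rad to the -x (bolt-head) end; off counts from 0.75. Swings in the board's x-z plane about a pivot at board x 55, y 43 mm, 38 mm above the worktop; no snap: it stays where it is left, and takes about 2 N at the tip
- toggle_tip (a point): near the round tip of the toggle, 30 mm from its pivot; the toggle is a bat, black and 8 mm thick over a steel neck, standing out of a round black housing of 38 mm diameter whose brass bush tops out 39 mm above the worktop
- core: nail core, about 150 g, 140 mm long, lying in the bore along the board's x. Origin on its axis at mid-length; its x runs from bolt head to nail points. Nail bundle 15 mm thick, x -25 to 70 mm; hollow dark bolt: threaded sleeve 18 mm thick, x -60 to -25, hexagon head 23 x 27 mm, x -70 to -60. Points stand about 20 mm out of the coil at +x; pull it 80 mm towards the board's -x to clear the bore
- core_grip (a point): point on the core's axis in the middle of the bolt's threaded sleeve, at x = -42 mm of the core; the place to grip, across 18 mm. 10 mm of free air beneath a fingertip 19 mm below it
- core_points (a point): point on the core's axis at the nail points, x = +70 mm of the core, 112 mm from core_grip
- camera: inspection camera, a black barrel of 33 mm diameter, 94 mm long, lying level in a two-prong clamp on the retort stand. Origin at the centre of the front glass, z up; it looks along its own -x, its barrel, clamp and rod lie at +x and -y of it. Its height differs from start to start, 150 to 220 mm
- focus (a point): the point 60 mm in front of the middle of the front glass, on the camera's axis: the nail points belong here, with the core's x axis along the camera's x axis
- stand: retort stand, fixed: grey base plate 125 x 200 x 12 mm, origin under its centre; steel rod of 12 mm diameter, 430 mm tall, at y = -75 mm of it
- ring_magnet: white ceramic ring magnet lying flat, 44 mm diameter, 10 mm thick; leave alone
- compass: brass plotting compass, 25 mm diameter, 8 mm high; leave alone
- u_core: dark iron U-core lying flat, 60 x 44 x 14 mm; leave alone
- alnico: small alnico cylinder magnet standing on the board near its -x +y corner, 12 mm diameter, 25 mm high; leave alone
- spare_coil: spare coil like the board's, standing on end, 56 mm diameter, 58 mm high; leave alone
- multimeter: hand multimeter, 150 x 76 x 40 mm; leave alone
- screwdriver: screwdriver, 170 mm long, lying; leave alone
Things that resemble listed ones, but are neither listed nor needed, are in the scene too. What is shaped like the core but orange or red is not meant.

How it is judged:
By the outcome, as a careful person would: the job done as asked, in the order asked, and still so for the second after the job is handed in, while the arm keeps its last pose, push and grip.
It also fails if it takes over 54 s, if anything falls off the work surface, if the arm or the gripper's body presses on something with over 40 N, if the wrist force passes 120 N, or if a joint passes its speed limit or range.

## Working session

There is one attempt and no reset: what is moved stays moved. The work goes in short steps, Python scripts to look and compute and a tool call to move; the robot and the scene stay as the last step left them, time stands still between calls to the robot, and variables do not carry over. Pictures are saved under pics/ and viewed, at most 10 in all, crops included, and the job is handed in when it is done.

Besides the shell and the picture viewer there is one more tool, called after "Request:" as name(argument=value, ...) on one line, values as JSON. servo_tool: Moves the arm, as the interface text tells. Its arguments: {"type":"object","properties":{"moves":{"type":"array","items":{"type":"array","items":{"type":"number"}}},"claw":{"type":"number"},"force":{"type":"number"}},"required":["moves"]}

```bash
mkdir -p pics; cat > h.py <<'E'
from workcell import *
import numpy as np, cv2
def cal(n):
    c=get_calibration(n)
    K=np.array([[c['fx'],0,c['cx']],[0,c['fy'],c['cy']],[0,0,1.]])
    if n=='wrist': return K,np.array(c['tool_from_camera'])
    return K,np.array(c['rvec'],float).reshape(3),np.array(c['tvec'],float).reshape(3)
def ray(n,u,v):
    K,r,t=cal(n); R=cv2.Rodrigues(r)[0]
    return -R.T@t, R.T@np.linalg.inv(K)@np.array([u,v,1.])
def atz(n,u,v,z):
    o,d=ray(n,u,v); return o+d*(z-o[2])/d[2]
def tri(obs):
    A=0;b=0
    for n,u,v in obs:
        o,d=ray(n,u,v); d=d/np.linalg.norm(d); P=np.eye(3)-np.outer(d,d); A=A+P; b=b+P@o
    return np.linalg.solve(A,b)
def proj(n,p):
    K,r,t=cal(n); return cv2.projectPoints(np.array(p,float).reshape(-1,3),r,t,K,None)[0].reshape(-1,2)
def save(n,f,crop=None,s=1):
    im=camera(n)[:,:,::-1]; cv2.imwrite('pics/raw_'+f,im)
    if crop: x0,y0,x1,y1=crop; im=im[y0:y1,x0:x1]
    cv2.imwrite('pics/'+f,cv2.resize(im,None,fx=s,fy=s,interpolation=cv2.INTER_CUBIC))
E
python3 - <<'E'
from h import *
save('top','top.png',s=1.4);save('side','side.png',s=1.4)
for n in('top','side'):print(n,*[np.round(x,3) for x in cal(n)], ray(n,0,0)[0])
print(get_calibration('wrist'));print(get_obs())
E
```

```text
top [[445.418   0.    271.139]
 [  0.    445.418 209.044]
 [  0.      0.      1.   ]] [ 2.145 -2.097  0.208] [-0.018  0.511  1.236] [ 0.2646501  -0.00599711  1.31093146]
side [[505.55    0.    284.227]
 [  0.    505.55  207.093]
 [  0.      0.      1.   ]] [ 0.798 -2.32   1.348] [0.405 0.29  1.367] [-0.33990756  1.06627223  0.92933444]
{'fx': 360.20536698381954, 'fy': 360.20536698381954, 'cx': 281.094899161652, 'cy': 213.32911282408637, 'tool_from_camera': array([[ 6.98789561e-04, -9.44646251e-01, -3.28089885e-01,
         8.47113383e-02],
       [ 9.99999748e-01,  7.01473623e-04,  1.10167850e-04,
         7.25168245e-05],
       [ 1.26076753e-04, -3.28089879e-01,  9.44646503e-01,
        -1.67431167e-01],
       [ 0.00000000e+00,  0.00000000e+00,  0.00000000e+00,
         1.00000000e+00]])}
{'time': 0.1, 'q': array([-7.55169787e+01,  5.00747932e+00,  1.00384547e+01,  9.50980300e+01,
       -1.28568959e-03,  8.99995947e+01]), 'qd': array([0.09374569, 0.00270497, 0.23644075, 0.09016299, 0.05440647,
       0.09539022]), 'joint_efforts': array([ 2.03707488e-03, -5.21563053e+01,  4.65653443e+01,  1.60773093e-02,
        5.34437186e-05, -2.29727746e-06]), 'ee_pos': array([ 0.13748766, -0.53230378,  0.20585364]), 'tcp_rot': array([-1.79932945e+02,  1.28521441e-03,  1.44834281e+01]), 'wrist_force': array([-0.13752735,  1.13896937, -0.97276645]), 'torque': array([ 0.02503829,  0.01684843, -0.03926538]), 'grasp_force': 0.0, 'opening': 0.08527056431983784}
```

View pics/top.png

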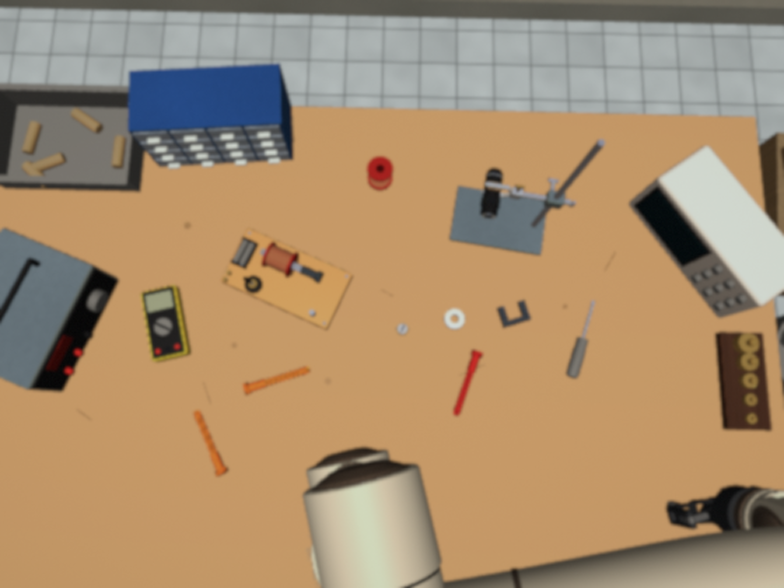

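View pics/side.png

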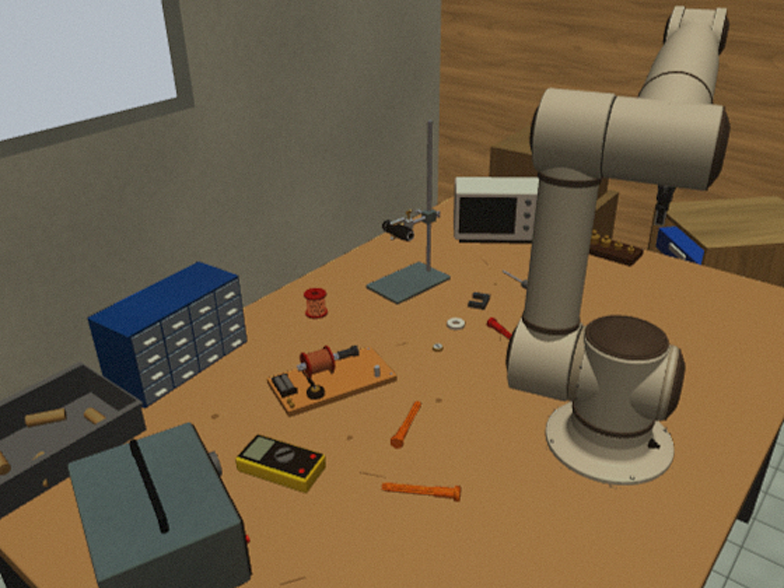

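The top view shows the board at about (288,278), and the core's dark bolt end at about (310,273) pointing right and down. The toggle is at (253,284). The inspection camera is at (492,190), with its lens towards the lower left. The only core-like things are two orange ones (277,380 and 210,443), one red one (467,382), and the dark one in the coil. The dark one fits the description. I'll check it in enlarged crops.

```bash
python3 - <<'E'
import cv2,numpy as np
t=cv2.imread('pics/raw_top.png');s=cv2.imread('pics/raw_side.png')
f=lambda im,x0,y0,x1,y1,k:cv2.resize(im[y0:y1,x0:x1],None,fx=k,fy=k,interpolation=cv2.INTER_CUBIC)
# top: board crop k6 (600x480) ; side crop board
cv2.imwrite('pics/tb.png',f(t,150,155,260,240,7))
cv2.imwrite('pics/sb.png',f(s,185,235,290,300,7))
a=f(t,310,105,440,185,6)[:, :];b=f(s,255,80,345,220,4)
cv2.imwrite('pics/cam.png',np.hstack([cv2.resize(f(t,315,110,400,185,5),None,fx=1,fy=1),np.pad(f(s,260,140,330,215,5),((0,0),(0,0),(0,0)))]))
E
```

```text
(no output)
```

View pics/tb.png

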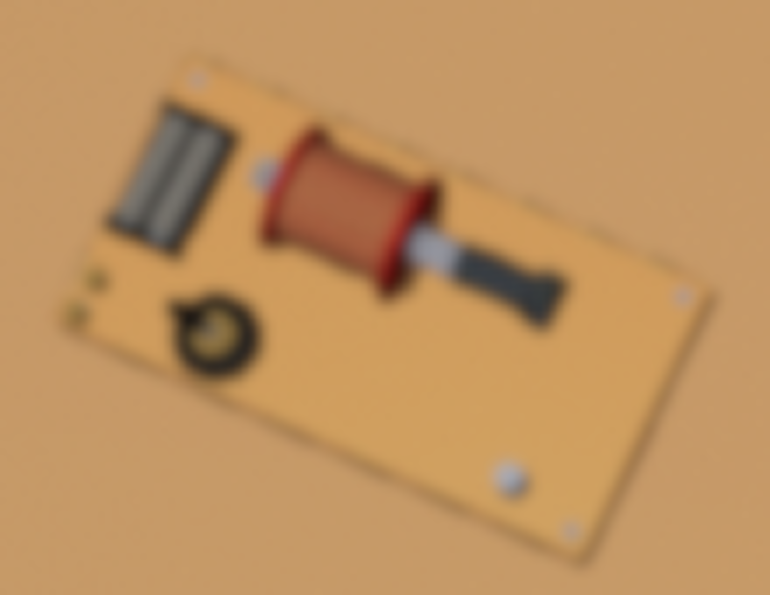

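View pics/sb.png

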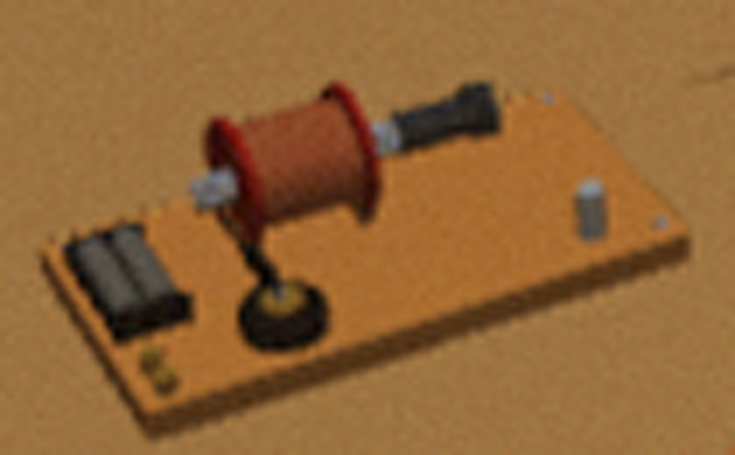

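View pics/cam.png

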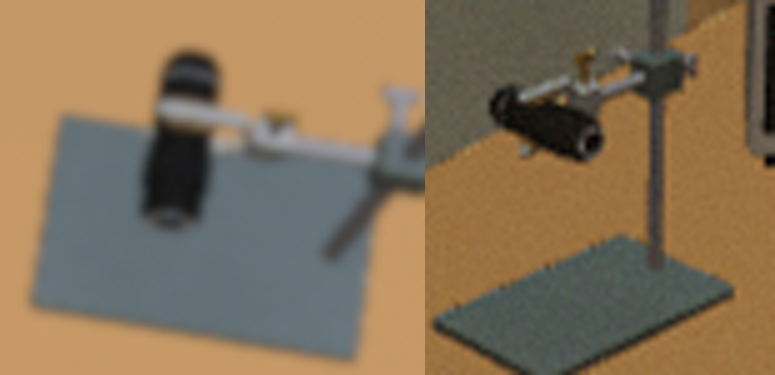

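Confirmed: the dark bolt in the coil is the core (side crop: head (478,108), nails (390,137), points (212,190)). The orange and red ones are decoys. The toggle leans towards the cells. The lens is at about (170,215) in the top half of the camera crop and (590,142) in the side half. Next I fit the poses.

```bash
cat > fit.py <<'E'
from h import *
from scipy.optimize import least_squares
T=lambda u,v:('top',150+(u+.5)/7-.5,155+(v+.5)/7-.5)
S=lambda u,v:('side',185+(u+.5)/7-.5,235+(v+.5)/7-.5)
# board point (mm), obs ; None y -> yc
C=None
D=[((125,-65,22),T(192,57)),((-125,-65,22),T(715,292)),((-125,65,22),T(583,562)),((125,65,22),T(62,328)),
((-125,65,22),S(688,236)),((125,65,22),S(150,412)),((125,-65,22),S(42,250)),
((55,43,39),T(216,336)),((55,43,39),S(283,300)),
((113,42,32),T(97,279)),((113,58,32),T(75,316)),
((70,C,51),T(256,170)),((-70,C,51),T(556,303)),((70,C,51),S(198,190)),((-70,C,51),S(490,108)),
((-8,C,51),T(408,240)),((50,C,51),T(288,186))]
def w(p,P):
    c,s=np.cos(p[2]),np.sin(p[2]); P=np.array([[a,(p[3] if b is None else b),z] for a,b,z in P])/1e3 if False else np.array([[a/1e3,(p[3] if b is None else b/1e3),z/1e3] for a,b,z in P])
    return np.c_[p[0]+c*P[:,0]-s*P[:,1],p[1]+s*P[:,0]+c*P[:,1],P[:,2]]
def res(p):
    W=w(p,[d[0] for d in D]); return np.concatenate([proj(d[1][0],x)[0]-d[1][1:] for d,x in zip(D,W)])
if __name__=='__main__':
    c=atz(*T(388,311),.022)
    r=least_squares(res,[c[0],c[1],1.9 if 0 else 1.1,-.03],loss='soft_l1'); r2=least_squares(res,[c[0],c[1],2.,-.03],loss='soft_l1')
    r=min(r,r2,key=lambda q:q.cost)
    print('board',r.x,np.degrees(r.x[2]),r.cost);print(np.round(res(r.x).reshape(-1,2),1).tolist())
    th=.45
    for n,P in dict(grip=(-42,C,51),points=(70,C,51),head=(-70,C,51),pivot=(55,43,38),tip=(55+30*np.sin(th),43,38+30*np.cos(th)),tipoff=(55-30*np.sin(th),43,38+30*np.cos(th))).items(): print(n,np.round(w(r.x,[P])[0],4))
    A=lambda u,v:('top',315+(u+.5)/5-.5,110+(v+.5)/5-.5)
    B=lambda u,v:('side',260+(u+.5)/5-.5,140+(v+.5)/5-.5)
    g=tri([A(170,213),B(165,142)]); b=tri([A(190,68),B(76,105)])
    print('glass',g,proj('top',g),A(170,213),proj('side',g),B(165,142));print('back',b,np.linalg.norm(b-g),np.degrees(np.arctan2(*(b-g)[1::-1])))
    k=[atz(*A(u,v),.012) for u,v in((62,115),(30,303),(355,358))]; print('base',np.round(k,3),[np.linalg.norm(k[0]-k[1]),np.linalg.norm(k[2]-k[1])])
    e=k[0]-k[1];e2=k[2]-k[1];print(np.degrees(np.arctan2(e[1],e[0])),np.degrees(np.arctan2(e2[1],e2[0]))+90)
E
python3 fit.py
```

```text
board [ 0.54395634  0.19225548  1.16585505 -0.02621037] 66.79857377966437 6.2486413917903505
[[-0.4, -0.4], [0.3, -0.3], [0.3, 0.8], [-1.7, -0.7], [1.3, -0.7], [-0.1, 0.1], [-0.1, -0.9], [-0.3, 0.0], [0.6, -0.4], [-0.3, 0.3], [0.3, -0.1], [-0.7, -0.3], [-0.3, 0.1], [-1.3, 1.1], [-0.3, -0.2], [1.6, 0.5], [0.8, 0.2]]
grip [0.5515 0.1433 0.051 ]
points [0.5956 0.2463 0.051 ]
head [0.5405 0.1176 0.051 ]
pivot [0.5261 0.2597 0.038 ]
tip [0.5312 0.2717 0.065 ]
tipoff [0.521  0.2478 0.065 ]
glass [ 0.64390026 -0.209302    0.17713476] [[348.85335429 152.63145532]] ('top', 348.6, 152.2) [[292.22779619 167.92461557]] ('side', 292.6, 168.0)
back [ 0.72839641 -0.21913589  0.17831375] 0.08507464693766582 -6.6383678518383515
base [[ 0.762 -0.172  0.012]
 [ 0.642 -0.153  0.012]
 [ 0.612 -0.349  0.012]] [np.float64(0.121965263260213), np.float64(0.19807449139778427)]
-9.225238426433231 -8.625096681465322
```

Request:
servo_tool(moves=[[3, 5, 0.5, 0.06], [6, 10, 1, 0.12], [8.5, 15, 1.4, 0.2], [10.5, 18.5, 1.4, 0.25], [12.5, 22, 1.4, 0.3], [14.5, 25.6, 1.4, 0.35], [16.5, 29.2, 1.4, 0.4], [18.5, 32.7, 1.4, 0.45], [20.5, 36.3, 1.4, 0.5], [22.5, 39.8, 1.4, 0.55], [24.5, 43.4, 1.4, 0.6], [26.5, 46.9, 1.4, 0.65], [28.5, 50.4, 1.4, 0.7], [30.5, 54, 1.4, 0.75], [32.5, 57.5, 1.4, 0.8], [34.5, 61, 1.4, 0.85], [36.5, 64.6, 1.4, 0.88], [38.5, 68.1, 1.4, 0.913], [40, 70.8, 1.4, 0.913], [40.8, 72.2, 1.4, 0.913]], claw=1)

```text
time: 1.77
ee_pos: [0.5461, 0.1919, 0.2198]
tcp_rot: [-180.0, 0.0, 66.8]
wrist_force: [0.3, -1.9, 0.1]
opening: 0.0001
grasp_force: 0.0
```

Request:
servo_tool(moves=[[0, 0, 0, 0], [0, 0, 0, 0], [0, 0, 0, 0]])

```text
time: 2.02
ee_pos: [0.5452, 0.1893, 0.22]
tcp_rot: [-179.9, 0.1, 66.8]
wrist_force: [-0.7, 0.0, -1.1]
opening: -0.0001
grasp_force: 0.0
```

```bash
python3 - <<'E'
from h import *
import pickle
o=get_obs();pickle.dump(o,open('w1.pkl','wb'));save('wrist','w1.png',s=1.42)
print(o['time'],o['ee_pos'],o['tcp_rot'],o['q'],o['opening'],o['wrist_force'])
E
```

```text
2.0167 [0.54521106 0.18927406 0.21996982] [-1.79949739e+02  6.39148223e-02  6.68207214e+01] [ 1.91520184e+01  9.21829491e+00  1.62562479e+01  9.71181501e+01
 -1.34034982e-02  1.32331334e+02] -0.0001082519768948543 [-0.70496312  0.00597115 -1.09910858]
```

View pics/w1.png

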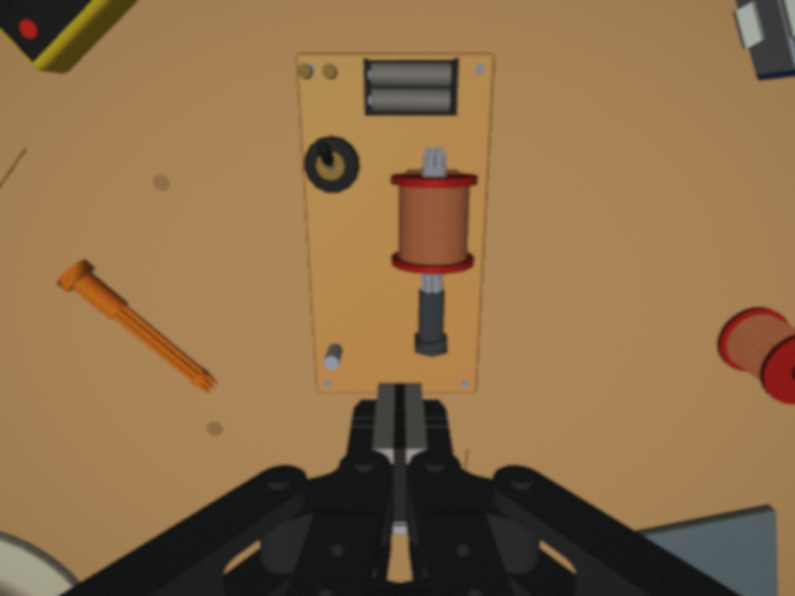

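The wrist view shows the board upright. The toggle tip is at (325,152), the bush at (331,166), the core head end at (431,352), the sleeve at (431,315) and the points at (433,150). I add these to the fit.

```bash
cat > fit2.py <<'E'
from fit import *
import pickle
from scipy.spatial.transform import Rotation as Ro
o=pickle.load(open('w1.pkl','rb'));K,TC=cal('wrist')
Rt=Ro.from_euler('xyz',o['tcp_rot'],degrees=True).as_matrix()
M=np.eye(4);M[:3,:3]=Rt;M[:3,3]=o['ee_pos'];M=np.linalg.inv(M@TC)
def pw(P): q=(M[:3,:3]@P.T).T+M[:3,3]; q=(K@q.T).T; return q[:,:2]/q[:,2:]
Wd=[((125,65,22),(297,54)),((125,-65,22),(494,54)),((-125,65,22),(316,392)),((-125,-65,22),(476,392)),
((55,43,39),(332,166)),((70,C,51),(434,149)),((-25,C,51),(432,291)),((-60,C,51),(431,337)),((113,42,32),(330,71)),((113,58,32),(306,71)),((50,C,51),(434,183)),((-8,C,51),(432,262))]
uv=(np.array([d[1] for d in Wd])+.5)/1.42-.5
f=lambda p:(pw(w(p,[d[0] for d in Wd]))-uv).ravel()
r=least_squares(lambda p:np.r_[res(p)*.7,f(p)],[.544,.192,1.166,-.026],loss='soft_l1')
rw=least_squares(f,r.x,loss='soft_l1')
for q in(r,rw):
    print(q.x,np.degrees(q.x[2]));th=.45
    for n,P in dict(grip=(-42,C,51),points=(70,C,51),start=(92,43,50),end=(60,43,50)).items(): print(n,np.round(w(q.x,[P])[0],4))
print(np.round(f(rw.x).reshape(-1,2),1).tolist())
E
python3 fit2.py
```

```text
[ 0.54439128  0.19313029  1.16315717 -0.02447101] 66.64399675825584
grip [0.5502 0.1449 0.051 ]
points [0.5946 0.2477 0.051 ]
start [0.5414 0.2946 0.05  ]
end [0.5287 0.2653 0.05  ]
[ 0.54445081  0.19324952  1.16283503 -0.02438296] 66.62553957403799
grip [0.5502 0.145  0.051 ]
points [0.5946 0.2478 0.051 ]
start [0.5415 0.2948 0.05  ]
end [0.5288 0.2654 0.05  ]
[[-0.5, -0.6], [2.3, 0.0], [-0.3, 2.4], [0.4, 2.9], [-0.5, 0.8], [0.8, -3.2], [-0.4, -1.7], [-0.6, -1.1], [0.4, 0.8], [-0.4, 0.7], [0.2, -4.2], [0.0, 1.9]]
```

Request:
servo_tool(moves=[[0, 3.5, -2, 0], [-0.2, 7, -5, 0], [-0.4, 10, -8, 0], [-0.4, 10.55, -11.5, 0], [-0.4, 10.55, -14.5, 0], [-0.4, 10.55, -16.4, 0], [-0.4, 10.55, -16.4, 0], [-0.4, 10.55, -16.4, 0], [-0.4, 10.55, -16.4, 0]])

```text
time: 2.82
ee_pos: [0.5424, 0.2945, 0.059]
tcp_rot: [179.9, -0.1, 66.7]
wrist_force: [-0.7, -0.3, 1.0]
opening: 0.0003
grasp_force: 0.0
```

Request:
servo_tool(moves=[[-0.16, -0.37, 0, 0], [-0.32, -0.73, 0, 0], [-0.48, -1.1, 0, 0], [-0.64, -1.47, 0, 0], [-0.79, -1.84, 0, 0], [-0.95, -2.2, 0, 0], [-1.03, -2.39, 0, 0], [-1.03, -2.39, 0, 0], [-1.03, -2.39, 0, 0]])

```text
time: 3.57
ee_pos: [0.5312, 0.271, 0.0565]
tcp_rot: [180.0, -0.0, 66.8]
wrist_force: [-0.1, -0.8, 0.9]
opening: -0.0
grasp_force: 0.0
```

Request:
servo_tool(moves=[[-0.08, -0.18, 0, 0], [-0.12, -0.28, 0, 0], [-0.16, -0.37, 0, 0], [-0.16, -0.37, 0, 0]])

```text
time: 3.9
ee_pos: [0.5296, 0.2673, 0.0565]
tcp_rot: [-180.0, 0.0, 66.8]
wrist_force: [-0.3, -0.8, -0.7]
opening: -0.0
grasp_force: 0.0
```

Request:
servo_tool(moves=[[-0.08, -0.18, 0, 0], [-0.12, -0.28, 0, 0], [-0.12, -0.28, 0, 0]])

```text
time: 4.15
ee_pos: [0.5284, 0.2644, 0.0565]
tcp_rot: [-180.0, 0.0, 66.8]
wrist_force: [0.1, -0.2, 0.9]
opening: 0.0002
grasp_force: 0.0
```

Request:
servo_tool(moves=[[-0.04, -0.09, 0, 0], [-0.08, -0.18, 0, 0], [-0.08, -0.18, 0, 0]])

```text
time: 4.4
ee_pos: [0.5276, 0.2626, 0.0565]
tcp_rot: [180.0, 0.0, 66.8]
wrist_force: [-0.2, -0.3, 1.2]
opening: -0.0001
grasp_force: 0.0
```

```bash
python3 - <<'E'
from h import *
im=camera('wrist')[:,:,::-1];s=camera('side')[:,:,::-1]
f=lambda a,k:cv2.resize(a,None,fx=k,fy=k,interpolation=cv2.INTER_CUBIC)
a=f(im[120:340,160:380],1.8);b=f(s[245:311,185:251],6)
cv2.imwrite('pics/tg.png',np.hstack([a,b]))
print(get_obs()['wrist_force'])
E
```

```text
[ 1.00858293 -0.12804562 -0.24697492]
```

View pics/tg.png

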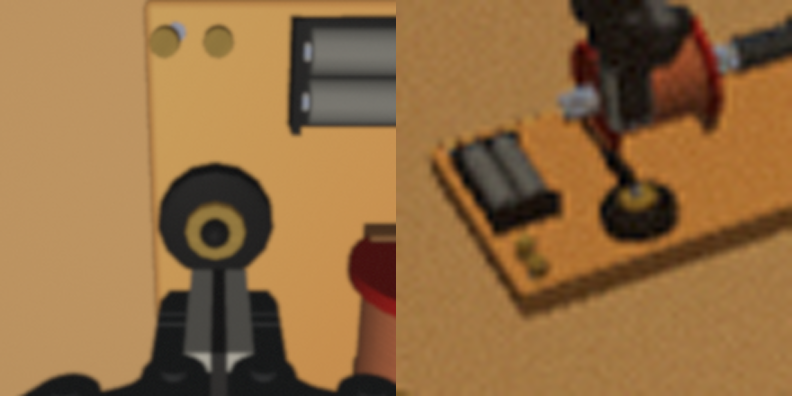

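```bash
python3 - <<'E'
from h import *
from fit import w
from scipy.spatial.transform import Rotation as Ro
p=[.5444,.1932,1.1630,-.0244]
o=get_obs();K,TC=cal('wrist');M=np.eye(4);M[:3,:3]=Ro.from_euler('xyz',o['tcp_rot'],degrees=True).as_matrix();M[:3,3]=o['ee_pos'];M=np.linalg.inv(M@TC)
s,c=30*np.sin(.45),30*np.cos(.45)
W=np.vstack([w(p,[(55,43,38),(55+s,43,38+c),(55-s,43,38+c)]),o['ee_pos']])
q=(K@((M[:3,:3]@W.T).T+M[:3,3]).T).T;q=q[:,:2]/q[:,2:]
print('crop wrist',(q-[160,120])*1.8);print('crop side',(proj('side',W)-[185,245])*6+[396,0])
print(o['ee_pos'],W)
E
```

```text
crop wrist [[217.52037173 234.93233947]
 [217.62282085 233.48547937]
 [217.32078318 317.80431563]
 [217.71000804 255.37252779]]
crop side [[637.27051055 194.52135526]
 [607.84602487 157.03716409]
 [658.748832   141.02716688]
 [630.26093233 164.71056805]]
[0.52766983 0.26275502 0.05651772] [[0.52673843 0.26074309 0.038     ]
 [0.53191349 0.272722   0.06501341]
 [0.52156338 0.24876418 0.06501341]
 [0.52766983 0.26275502 0.05651772]]
```

The side crop shows the toggle still leaning to "on" (tip at (603,140)), and the finger ends seem to sit above the expected TCP. I difference the side pictures numerically to find out why.

```bash
python3 - <<'E'
from h import *
s=camera('side')[:,:,::-1].astype(int);r=cv2.imread('pics/raw_side.png').astype(int)
d=np.abs(s-r).sum(2)
print('cols 205..245, rows 245..285; TCP at (224,272.4), tipOn (220.3,271.2)')
for v in range(240,284):print(v,''.join('#' if d[v,u]>70 else('+' if d[v,u]>40 else '.') for u in range(200,250)))
E
```

```text
cols 205..245, rows 245..285; TCP at (224,272.4), tipOn (220.3,271.2)
240 ............##################....................
241 .............#################....................
242 .............#################....................
243 .............#################+...................
244 .............#################....................
245 ..............################+.+.................
246 ..............####################................
247 ..............####################+...............
248 ...............#################+#+...............
249 ...............+##################................
250 .................#################................
251 .................#################................
252 .................################.................
253 .................+##############+.................
254 ..................##############..................
255 ..................#############...................
256 ..................+##########.+...................
257 ...................########+......................
258 ...................########+........
[... 689 characters left out ...]
........................................
272 ..................................+...............
273 ..................................................
274 ..................................................
275 ..................................................
276 ..................................................
277 ..................................................
278 ..................................................
279 ..................................................
280 ....................+.............................
281 ..................................................
282 ..................................................
283 ..................................................
```

The finger ends project about 5 px (around 14 mm) higher than the TCP, so they passed over the toggle. I lift, go back, and push again lower.

Request:
servo_tool(moves=[[0, 0, 2, 0], [0.7, 1.6, 2.5, 0], [1.4, 3.2, 2, 0], [1.4, 3.2, 0, 0], [1.4, 3.2, -1.3, 0], [1.4, 3.2, -1.3, 0], [1.4, 3.2, -1.3, 0]])

```text
time: 5.13
ee_pos: [0.5408, 0.2941, 0.0425]
tcp_rot: [-179.9, 0.1, 66.8]
wrist_force: [-0.1, -0.2, -0.0]
opening: -0.0003
grasp_force: 0.0
```

Request:
servo_tool(moves=[[-0.16, -0.37, 0, 0], [-0.32, -0.73, 0, 0], [-0.48, -1.1, 0, 0], [-0.64, -1.47, 0, 0], [-0.79, -1.84, 0, 0], [-0.95, -2.2, 0, 0], [-0.95, -2.2, 0, 0]])

```text
time: 5.72
ee_pos: [0.5319, 0.2721, 0.0437]
tcp_rot: [180.0, 0.0, 66.8]
wrist_force: [-1.1, 1.2, -0.2]
opening: 0.0002
grasp_force: 0.0
```

Request:
servo_tool(moves=[[-0.08, -0.18, 0, 0], [-0.16, -0.37, 0, 0], [-0.16, -0.37, 0, 0]])

```text
time: 5.97
ee_pos: [0.5304, 0.2689, 0.0434]
tcp_rot: [-180.0, 0.0, 66.8]
wrist_force: [0.7, 0.2, 0.4]
opening: -0.0001
grasp_force: 0.0
```

```bash
cat > tg.py <<'E'
from h import *
from fit import w
import sys
s=camera('side')[:,:,::-1].astype(int);r=cv2.imread('pics/raw_side.png').astype(int)
d=np.abs(s-r).sum(2)
o=get_obs();p=[.5444,.1932,1.1630,-.0244]
print(o['wrist_force'],np.round(o['ee_pos'],4),'TCP',proj('side',o['ee_pos']))
P=[(55+30*np.sin(.45-t),43,38+30*np.cos(.45-t)) for t in(0,.45,.9)];print(np.round(proj('side',w(p,P)),1).tolist())
for v in range(254,284):print(v,''.join('#' if d[v,u]>70 else('+' if d[v,u]>40 else '.') for u in range(205,250)), ''.join('@' if s[v,u].sum()<150 else 'o' if s[v,u].sum()<230 else '.' for u in range(205,250)))
E
python3 tg.py
```

```text
[ 0.64012207  0.03280932 -0.59134693] [0.5305 0.269  0.0435] TCP [[222.12208783 276.79593376]]
[[220.3, 271.2], [224.5, 269.0], [228.8, 268.5]]
254 ........+..+###############.................. .........o@@@@@@@@@@@@@@@@@o..o@o....o@@@@@@@
255 ..........+++##############.................. .........o@@@@@@@@@@@@@@@@@o...@o....@@@@@o..
256 ...........++#############+.................. .........o@@@@@@@@@@@@@@@@o...oo@o...@oo.....
257 ............++############................... .........o@@@@@@@@@@@@@@@@o.o.oo@o...........
258 ............+.###########.................... ..........@@@@@@@@@@@@@@@ooooooo@@...........
259 ...........+##+#########+.................... ..........oo@@@@@@@@@@@@@ooooooo@@...........
260 ...........###.########...................... ............@@@@@@@@@@@@oooooooo@@...........
261 ...........+##+######........................ ............@@@@@@@@@@oooooo@@@@@@o..........
262 ...........+#+#+####+........................ ............@oo@@@@@@ooooo@o@@@@@@o..........
263 ............#+#+++##......................... ............@oo@@@@@@o@@@@@@@@@@@@........
[... 1223 characters left out ...]
@oo..o@@o...................
277 ............................................. ooo@@@@o.......@@o.o...o@@o..................
278 ............................................. @@@@@@@o......o@@o....o@@@o..................
279 ............................................. @@@@@@@o......@@@@oooo@@@@@..................
280 ............................................. @@@@@@@o......@@@@@@@@@@@@@................oo
281 ............................................. @@@@@o........@@@@@@@@@@@@@.............ooooo
282 ............................................. @@............o@@@@@@@@@@@o..........oooooooo
283 ............................................. ...............@@@@@@@@@@o........oooooooooo.
```

```bash
python3 - <<'E'
from h import *
r=cv2.imread('pics/raw_side.png').astype(int);s=camera('side')[:,:,::-1].astype(int)
for v in range(258,282):print(v,*[''.join('@' if i[v,u].sum()<130 else 'o' if i[v,u].sum()<200 else '-' if i[v,u].sum()<280 else '.' for u in range(210,240)) for i in(r,s)])
import pickle
K,TC=cal('wrist')
a=cv2.imread('pics/w1.png');w=camera('wrist')[:,:,::-1].astype(int)
# finger tip profile in wrist around cols 262..300
for v in range(225,300,3):print(v,''.join('@' if w[v,u].sum()<110 else 'o' if w[v,u].sum()<220 else '-' if w[v,u].sum()<330 else '.' for u in range(245,318)))
E
```

```text
258 ....-@@@@@o----------o-oooo@o- ....-@@@@@@@@@@@@@@@o----oo@o-
259 .....---o@oo-----o-oo-ooooo@@- .....--@@@@@@@@@@@@o--ooooo@o-
260 ........-@@o---o--oooooooo@@@- ......-@@@@@@@@@@@ooooooooo@o-
261 ........-@@oo---oooooooooo@@@o ......-@o@@@@@@oooooooooooo@@-
262 ........-@@oooooooo@ooo@@@@@@- ......-@oo@@@@@ooooooooooo@@@-
263 ...-...-o@@@oooooooo@@@@@@@@@- .......ooo@@@@@ooooo@@o@o@@@@-
264 ...---oo@@@@@ooo@@@@ooo--o@@o. ...---oooo@@@@@@o@o@ooo--o@@o.
265 ...---@o@@@@@o@@@@oo--...-@@o. ...---@ooo@@@@@@@oo---...-@@-.
266 ......o@@@@@@@oo--........oo-. ......oooo@@@@@o--........oo-.
267 ......-@oo@@@--...........--.. .......ooo@@@@@o..........-...
268 .......-o@@@o................. .......-oo@@@@@o..............
269 ........-@@@-................. ........oo@@@@o-..............
270 .........@@@-................. ........--o@o-................
271 .........-@@o................. ..........o@o.................
272 ..........@@@o................ ..........@@@o................
273 ..........-@@@o............... ..........-@@@o...............
274 ...........-@@o..-............ .........
[... 1733 characters left out ...]
73 ..--o@@@@@@@@@@oo-------o---oooooo@@@@@ooooo-o-oo-oooo@@@@@@@@@@o-.......
276 ....-o@@@@@@@@@@oo--------o-o-oooo@@@@@ooo-oo--o-ooooo@@@@@@@@@o-........
279 .....-oo@@@@@@@@@@ooo----ooooooooo@@@@@@ooooo-oo--oooo@@@@@@@@o-.........
282 .......-o@@@@@@@@@@ooo--ooo--ooooo@@@@@@ooo-ooo-oooooo@@@@@@@@@o-........
285 .....-oo@@@@@@@@@@@oooooooo-oooooo@@@@@@ooo---o-oooooo@@@@@@@@@@@oo-.....
288 ...-oo@@@@@@@@@@@@@oooo--o-o-ooooo@@@@@@ooo--oo-o--oooo@@@@@@@@@@@@oo-...
291 ...-o@@@@@@@@@@@@@oooooooo-oooooo@@@@@@@ooooooooo-ooooo@@@@@@@@@@@@@o-...
294 ..-oooooooo@ooooooooooooooooooooo@@@@@@@oooo-oooo-oooooo@o@@o@@@@@@ooo-..
297 .--o@@@@@@@@@@@@@@oooo--ooooooooo@@@@@@@oooo--ooooooooo@@@@@@@@@@@@@@o-..
```

Request:
servo_tool(moves=[[0, 0, 2.5, 0], [0.6, 1.4, 2.5, 0], [1.1, 2.5, 2, 0], [1.1, 2.5, 0, 0], [1.1, 2.5, -0.75, 0], [1.1, 2.5, -0.75, 0], [1.1, 2.5, -0.75, 0]])

```text
time: 6.7
ee_pos: [0.5408, 0.2938, 0.0349]
tcp_rot: [-179.9, 0.1, 66.8]
wrist_force: [-0.3, -0.6, 0.0]
opening: 0.0002
grasp_force: 0.0
```

Request:
servo_tool(moves=[[-0.12, -0.28, 0, 0], [-0.24, -0.55, 0, 0], [-0.36, -0.83, 0, 0], [-0.48, -1.1, 0, 0], [-0.48, -1.1, 0, 0]])

```text
time: 7.12
ee_pos: [0.5371, 0.2829, 0.0369]
tcp_rot: [180.0, -0.1, 66.8]
wrist_force: [1.0, 0.7, 0.1]
opening: -0.0001
grasp_force: 0.8
```

Request:
servo_tool(moves=[[-0.08, -0.18, 0, 0], [-0.16, -0.37, 0, 0], [-0.16, -0.37, 0, 0], [-0.16, -0.37, 0, 0]])

```text
time: 7.45
ee_pos: [0.5351, 0.2792, 0.036]
tcp_rot: [180.0, 0.0, 66.8]
wrist_force: [0.3, 1.1, 1.1]
opening: -0.0002
grasp_force: 0.6
```

```bash
python3 tg.py | head -30
```

```text
[0.15390371 1.62666432 0.8588838 ] [0.5351 0.2792 0.0359] TCP [[218.67203834 280.06360575]]
[[220.3, 271.2], [224.5, 269.0], [228.8, 268.5]]
254 ....######.++##########...................... ....@@@@@@@@@@@@oooo@@@........@o....o@@@@@@@
255 ....######+.+###########..................... ....@@@@@@@@@@@@@o.o@@@o.......@oo...o@@@@o..
256 ....######.++###########..................... .....o@@@@@@@@@@@oooo@@@......oo@o...@o......
257 ......####+.++##########..................... ......o@@@@@@@@@@@o@@@@@....oooo@@...........
258 ......####..#+##########..................... ......o@@@@@@@@@@@@@@@@o.ooooooo@o...........
259 ......########+########...................... ......o@@@@@@@@@@@@@@@@ooooooooo@@...........
260 ......########++######....................... .......@@@@@@@@@@@@@@@ooooooooo@@@...........
261 .......#######++#####+....................... .......o@@@@@@@@@@@@@@oooooo@@@@@@o..........
262 ........######.+#####........................ ........o@@@@@@@@@@@@@ooo@@@@@@@@@o..........
263 ........######.++##+......................... ........o@@@@@@@@@@@@o@@@@@@@@@@@@...........
[... 1028 characters left out ...]
.@@@........................
275 ................+#+.#+....................... o.................@@@ooo.....................
276 .................+.+#........................ o..ooo..........@oooooo@@o...................
277 ...................+......................... @oo@@@@o.......@@o.....o@@o..................
278 ............................................. @@@@@@@o......o@@o....o@@@o..................
279 ............................................. @@@@@@@o......@@@@oooo@@@@@..................
280 ............................................. @@@@@@@o......@@@@@@@@@@@@@................oo
281 ............................................. @@@@@.........@@@@@@@@@@@@@.............ooooo
```

The bat is now upright. The effective fingertips sit about 18 mm above the reported TCP. I keep pushing.

Request:
servo_tool(moves=[[-0.08, -0.18, 0, 0], [-0.16, -0.37, 0, 0], [-0.24, -0.55, 0, 0], [-0.28, -0.64, 0, 0], [-0.28, -0.64, 0, 0]])

```text
time: 7.92
ee_pos: [0.5322, 0.2727, 0.036]
tcp_rot: [-180.0, 0.0, 66.8]
wrist_force: [-0.4, 0.4, 0.9]
opening: -0.0
grasp_force: 0.5
```

Request:
servo_tool(moves=[[-0.04, -0.09, 0, 0], [-0.08, -0.18, 0, 0], [-0.08, -0.18, 0, 0], [-0.08, -0.18, 0, 0]])

```text
time: 8.25
ee_pos: [0.5315, 0.271, 0.0359]
tcp_rot: [-180.0, 0.0, 66.8]
wrist_force: [1.0, 1.1, 1.5]
opening: -0.0002
grasp_force: 0.5
```

```bash
python3 tg.py | sed -n '1,2p;14,30p'
```

```text
[0.07335603 0.64734005 0.81938485] [0.5315 0.2711 0.0359] TCP [[221.5583888  279.13139401]]
[[220.3, 271.2], [224.5, 269.0], [228.8, 268.5]]
265 ............+#++++#+......................... ...........@@o@@@@@@o@@oo......@@o...........
266 .............#+...++......................... ...........o@o@@@@@@o..........oo............
267 ............+++..+##++....................... o...........@o@@@@@@o........................
268 ...........+#+++.######...................... o...........@o@@@@@@@@o......................
269 ...........+##++.######...................... ............@oo@@@@@@@o......................
270 ............##+..######...................... ............@o@@@@@@@@o......................
271 ............###..+#####...................... .............oo@@@@@@@o......................
272 .............##.##+####...................... .............oo@oo.o@@o......................
273 .............+#+###.###...................... ..o................o@@.......................
274 ................###.###...................... o..o...............@@@o......................
275 ................+###+#....................... o.................ooo@oo.....................
276 ..................+#.+....................... o..ooo..........@@o..oo@@o...................
277 ...................+......................... @o@@@@@o.......@@o.....o@@o..................
278 ............................................. @@@@@@@o......o@@o....o@@@o..................
279 ............................................. @@@@@@@o......@@@@oooo@@@@@..................
280 ............................................. @@@@@@@o......@@@@@@@@@@@@@................oo
281 ............................................. @@@@@o........@@@@@@@@@@@@@.............ooooo
```

Request:
servo_tool(moves=[[-0.08, -0.18, 0, 0], [-0.16, -0.37, 0, 0], [-0.16, -0.37, 0, 0], [-0.16, -0.37, 0, 0]])

```text
time: 8.63
ee_pos: [0.5298, 0.2672, 0.0359]
tcp_rot: [-180.0, 0.0, 66.8]
wrist_force: [0.2, 0.0, -1.3]
opening: -0.0002
grasp_force: 0.3
```

Request:
servo_tool(moves=[[-0.04, -0.09, 0, 0], [-0.08, -0.18, 0, 0], [-0.08, -0.18, 0, 0], [-0.08, -0.18, 0, 0]])

```text
time: 8.97
ee_pos: [0.5291, 0.2656, 0.036]
tcp_rot: [-180.0, 0.0, 66.8]
wrist_force: [-0.1, 1.0, 0.4]
opening: 0.0003
grasp_force: 0.5
```

Request:
servo_tool(moves=[[-0.04, -0.09, 0, 0], [-0.08, -0.18, 0, 0], [-0.08, -0.18, 0, 0], [-0.08, -0.18, 0, 0]])

```text
time: 9.3
ee_pos: [0.5285, 0.264, 0.0361]
tcp_rot: [180.0, -0.0, 66.8]
wrist_force: [1.1, 1.9, 0.4]
opening: 0.0001
grasp_force: 1.1
```

```bash
python3 tg.py | sed -n '1,2p;14,30p'
```

```text
[-0.00715199  2.04788746  0.20098091] [0.5284 0.264  0.0361] TCP [[224.05267444 278.28304672]]
[[220.3, 271.2], [224.5, 269.0], [228.8, 268.5]]
265 ..............###++++.....................+.. ...........@@@@oo@@@@@@oo......@@o...........
266 ..............+##.++##+...................... ...........@@o@oo@@@@@o........oo............
267 ..............+##+#####+..................... o...........@@@oo@@@@@o......................
268 ..............+##########.................... o............o@oo@@@@@@@o....................
269 ...............+#########+................... ..............@@o@@@@@@@@....................
270 ...............##########.................... ..............@@o@@@@@@@@....................
271 ..............+##+#######.................... ...............oo@@oo@@@o....................
272 ..............+####.####..................... .....................@@o.....................
273 ...............#########..................... ..o.................o@@o.....................
274 ................#######+..................... o..o................o@@......................
275 ................+###.#+...................... o.................oo.@@......................
276 ..................+#++....................... o..oo...........@@o...o@@o...................
277 ...................#......................... @oo@@@@o.......@@o.....o@@o..................
278 ............................................. @@@@@@@o......o@@o....o@@@o..................
279 ............................................. @@@@@@@o......@@@@oooo@@@@@..................
280 ............................................. @@@@@@@o......@@@@@@@@@@@@@................oo
281 ............................................. @@@@@.........@@@@@@@@@@@@@.............ooooo
```

Request:
servo_tool(moves=[[-0.04, -0.09, 0, 0], [-0.08, -0.18, 0, 0], [-0.08, -0.18, 0, 0], [-0.08, -0.18, 0, 0]])

```text
time: 9.68
ee_pos: [0.5282, 0.2633, 0.0364]
tcp_rot: [180.0, -0.2, 66.8]
wrist_force: [3.4, 8.0, -1.3]
opening: 0.0
grasp_force: 3.6
```

Request:
servo_tool(moves=[[-0.04, -0.09, 0, 0], [-0.08, -0.18, 0, 0], [-0.08, -0.18, 0, 0], [-0.08, -0.18, 0, 0]])

```text
time: 10.02
ee_pos: [0.5281, 0.2627, 0.0368]
tcp_rot: [179.9, -0.3, 66.9]
wrist_force: [4.9, 13.5, -1.0]
opening: -0.0001
grasp_force: 6.2
```

Force against the stop is 14 N, so the toggle is fully over. I retreat and go above the core with the gripper part-open.

Request:
servo_tool(moves=[[0.4, 0.9, 0, 0], [0.4, 0.9, 3, 0], [0.4, 0.9, 7, 0], [0.6, -0.5, 10, 0], [1, -3.5, 11.5, 0], [1.6, -7, 11.5, 0], [2.2, -10, 11.5, 0], [2.4, -11.5, 11.5, 0], [2.4, -11.5, 11.5, 0], [2.4, -11.5, 11.5, 0], [2.4, -11.5, 11.5, 0]], claw=0.4)

```text
time: 10.93
ee_pos: [0.5505, 0.1457, 0.1507]
tcp_rot: [-180.0, 0.0, 66.8]
wrist_force: [-0.3, 0.4, 1.3]
opening: 0.0514
grasp_force: 0.0
```

```bash
python3 - <<'E'
from h import *
from scipy.spatial.transform import Rotation as Ro
from fit import w,C
im=camera('wrist')[:,:,::-1];s=camera('side')[:,:,::-1];o=get_obs()
f=lambda a,k:cv2.resize(a,None,fx=k,fy=k,interpolation=cv2.INTER_CUBIC)
b=f(s[235:305,185:260],4);b=np.pad(b,((0,420-280),(0,0),(0,0)))
cv2.imwrite('pics/g1.png',np.hstack([im[:,90:480],b]))
K,TC=cal('wrist');M=np.eye(4);M[:3,:3]=Ro.from_euler('xyz',o['tcp_rot'],degrees=True).as_matrix();M[:3,3]=o['ee_pos'];M=np.linalg.inv(M@TC)
p=[.5444,.1932,1.1630,-.0244]
W=np.vstack([w(p,[(-42,C,51),(-70,C,51),(-25,C,51)]),o['ee_pos']]);q=(K@((M[:3,:3]@W.T).T+M[:3,3]).T).T;print(q[:,:2]/q[:,2:]-[90,0]);print(o['time'],o['ee_pos'],o['tcp_rot'],o['opening'],W[0])
E
```

```text
[[191.21959298 204.96219982]
 [191.05702355 238.10031153]
 [191.32359972 183.76149102]
 [190.95004634 261.87348141]]
11.0333 [0.55051217 0.14617864 0.15077458] [-1.79974173e+02  2.03773634e-02  6.68560939e+01] 0.050911235010520674 [0.55014246 0.1449674  0.051     ]
```

View pics/g1.png

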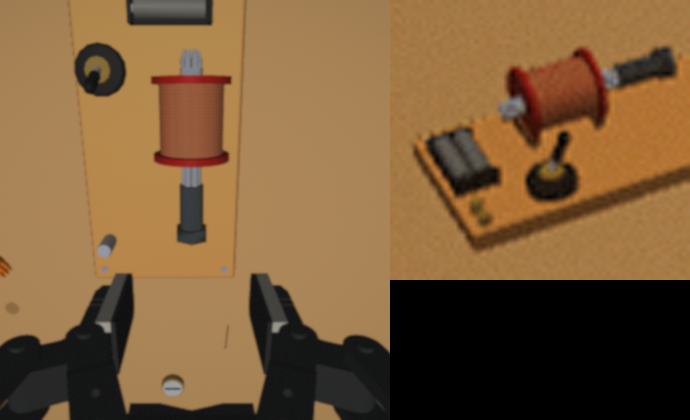

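The toggle now leans to the bolt-head end, which is off. The sleeve (191,205) is midway between the fingers (116 and 265). I descend.

Request:
servo_tool(moves=[[0, -0.12, -3.5, -0.003], [0, -0.12, -7, -0.003], [0, -0.12, -10, -0.003], [0, -0.12, -11.7, -0.003], [0, -0.12, -12, -0.003], [0, -0.12, -12, -0.003]], claw=0.4)

```text
time: 11.53
ee_pos: [0.5498, 0.1446, 0.0301]
tcp_rot: [-179.9, 0.1, 66.7]
wrist_force: [-0.5, -0.0, 0.9]
opening: 0.0512
grasp_force: 0.0
```

Request:
servo_tool(moves=[[0, 0, -0.4, 0], [0, 0, -0.8, 0], [0, 0, -1.2, 0], [0, 0, -1.3, 0], [0, 0, -1.3, 0], [0, 0, -1.3, 0]])

```text
time: 12.03
ee_pos: [0.5509, 0.1441, 0.0182]
tcp_rot: [180.0, -0.0, 66.6]
wrist_force: [-0.1, 0.1, 0.5]
opening: 0.0513
grasp_force: 0.0
```

Request:
servo_tool(moves=[[0, 0, 0, 0], [0, 0, 0, 0], [0, 0, 0, 0], [0, 0, 0, 0], [0, 0, 0, 0], [0, 0, 0, 0]], claw=1, force=50)

```text
time: 12.53
ee_pos: [0.5508, 0.1441, 0.0181]
tcp_rot: [180.0, -0.0, 66.6]
wrist_force: [-0.6, -0.1, 1.4]
opening: 0.0157
grasp_force: 48.7
```

Request:
servo_tool(moves=[[-0.1, -0.23, 0, 0], [-0.2, -0.46, 0, 0], [-0.4, -0.92, 0, 0], [-0.6, -1.38, 0, 0], [-0.8, -1.84, 0, 0], [-0.8, -1.84, 0, 0], [-0.8, -1.84, 0, 0]])

```text
time: 13.12
ee_pos: [0.5425, 0.125, 0.0179]
tcp_rot: [-180.0, 0.0, 66.6]
wrist_force: [-1.1, -0.5, 0.9]
opening: 0.0162
grasp_force: 48.8
```

```bash
python3 - <<'E'
from h import *
from scipy.spatial.transform import Rotation as Ro
from fit import w,C
im=camera('wrist')[:,:,::-1];s=camera('side')[:,:,::-1];o=get_obs()
f=lambda a,k:cv2.resize(a,None,fx=k,fy=k,interpolation=cv2.INTER_CUBIC)
b=f(s[225:295,200:270],6)
cv2.imwrite('pics/g2.png',np.hstack([f(im[100:310,190:370],2),b]))
print(o['time'],o['ee_pos'],o['tcp_rot'],o['opening'],o['wrist_force'],o['torque'])
E
```

```text
13.2167 [0.54271697 0.12540696 0.01793126] [1.79998709e+02 1.81259548e-02 6.66006285e+01] 0.015737938468999207 [ 0.48863837 -0.11154648  0.94467146] [-0.12930294  0.00565793  0.01260453]
```

View pics/g2.png

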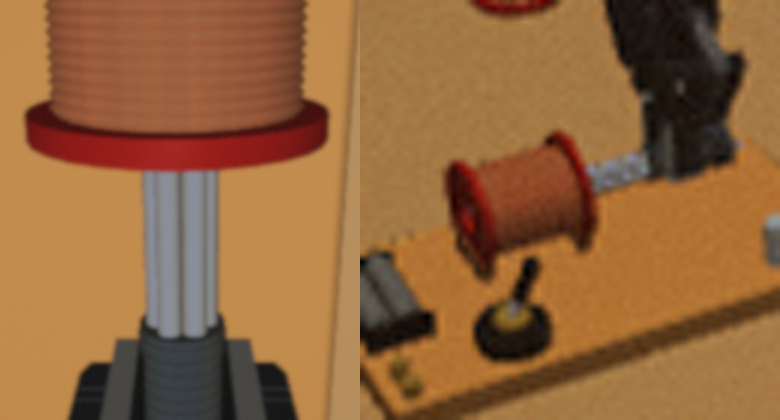

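The core slides with the gripper: nails emerge from the flange, the sleeve is held between the pads, and the toggle is off. I draw it fully out and then lift.

Request:
servo_tool(moves=[[-0.4, -0.92, 0, 0], [-1, -2.3, 0, 0], [-1.6, -3.68, 0, 0], [-2.2, -5.06, 0, 0], [-2.8, -6.43, 0, 0], [-3, -6.9, 0, 0], [-3, -6.9, 0, 0], [-3, -6.9, 0, 0]])

```text
time: 13.88
ee_pos: [0.5128, 0.0562, 0.0181]
tcp_rot: [180.0, -0.0, 66.6]
wrist_force: [-0.1, 0.9, -1.3]
opening: 0.0161
grasp_force: 48.8
```

Request:
servo_tool(moves=[[0, 0, 2, 0], [0, 0, 5, 0], [0, 0, 8.5, 0], [0, 0, 12, -0.1], [0, 0, 15.5, -0.2], [0, 0, 19, -0.32], [0, 0, 22.5, -0.44], [0.4, -1.5, 25.5, -0.56], [1, -4, 28, -0.68], [1.6, -7, 30, -0.8], [2.2, -10, 32, -0.92], [3, -13, 33, -1.04], [3.8, -16, 34, -1.16], [4.4, -18, 34.2, -1.26], [4.7, -18.6, 34.2, -1.3], [4.7, -18.6, 34.2, -1.3], [4.7, -18.6, 34.2, -1.3], [4.7, -18.6, 34.2, -1.3], [4.7, -18.6, 34.2, -1.3]])

```text
time: 15.47
ee_pos: [0.5596, -0.1282, 0.3601]
tcp_rot: [-180.0, -0.0, -7.7]
wrist_force: [0.2, 0.3, -1.6]
opening: 0.0158
grasp_force: 49.0
```

```bash
cat > pose.py <<'E'
from h import *
from scipy.spatial.transform import Rotation as Ro
K,TC=cal('wrist')
def wcam(o):
    M=np.eye(4);M[:3,:3]=Ro.from_euler('xyz',o['tcp_rot'],degrees=True).as_matrix();M[:3,3]=o['ee_pos'];return M@TC
def back(o,uv,z):
    X=wcam(o);uv=np.atleast_2d(uv);d=(X[:3,:3]@np.linalg.inv(K)@np.c_[uv,np.ones(len(uv))].T).T;c=X[:3,3]
    return c+d*((z-c[2])/d[:,2])[:,None]
def fwd(o,W):
    X=np.linalg.inv(wcam(o));q=(K@((X[:3,:3]@np.atleast_2d(W).T).T+X[:3,3]).T).T;return q[:,:2]/q[:,2:]
E
python3 - <<'E'
from pose import *
import pickle
o=get_obs();im=camera('wrist')[:,:,::-1];cv2.imwrite('pics/w2.png',im);pickle.dump(o,open('w2.pkl','wb'))
print(o['time'],o['ee_pos'],o['tcp_rot'],o['q'],o['opening'])
e=fwd(o,[[.644,-.209,.177],[.737,-.222,.177]]);print(e)
s=im.astype(int).sum(2)
for v in range(0,300,5):print('%3d'%v,''.join('@' if s[v,u]<110 else 'o' if s[v,u]<200 else '-' if s[v,u]<330 else '.' for u in range(250,560,3)))
E
```

```text
15.4667 [ 0.55962871 -0.12824359  0.3601454 ] [-1.79989021e+02 -4.54995414e-03 -7.71916198e+00] [-1.29130777e+01  1.64259888e+01  4.13403037e+01  1.14910777e+02
  1.13454302e-02  1.74806084e+02] 0.01581050094034615
[[356.56057226  76.98171316]
 [364.9369793  -44.67413163]]
  0 ...............----------------@@@@@oooo@@@@-----------------------............---------------oooooooooo
  5 ................---------------@--..--.....----------...-----------.........-ooo---------ooooooooooooooo
 10 ................----------------.......................------------........ooooo------oooooooooooooo--..
 15 ................---------------o-......................-oo-..................-oo-----ooooooooo---.......
 20 .................------------..@@----------.......--.........................-o------oooo---...--.......
 25 .....-....-......--------------@@@@@@@@@@@@-----------------------...--oooooooo-----------------........
 30 .....-....-......-------------o@@@@@@@@@@@@------------------------oooooooooooo-------------............
 35 .....-....-......-------------o@@@@@@@@@@@@----------------
[... 5013 characters left out ...]
..............................................
270 ---oooooooooooooooo---......-o---.......................................................................
275 ooooooooooooooooo@oooo-.....----........................................................................
280 ooo@ooooooooooooo@@ooo-.....---.........................................................................
285 ooo@ooooooooooooo@@oooo@@@@oo--.........................................................................
290 ooo@ooooooooooooo@@ooooo@@@@o-..........................................................................
295 ooo@@oooooooooooo@@ooooo@@@@o-..........................................................................
```

```bash
python3 - <<'E'
from pose import *
import pickle
o=pickle.load(open('w2.pkl','rb'));im=cv2.imread('pics/w2.png').astype(int);s=im.sum(2)
for v in range(74,96):print(v,s[v,334:384:2].tolist())
mid=[]
for v in range(24,80,4):
    r=s[v,320:400]; k=np.where(r<170)[0]; mid.append((320+(k[0]+k[-1])/2,v,k[-1]-k[0]+1))
mid=np.array(mid);print(mid.tolist())
P=back(o,mid[:,:2],.177);a=np.polyfit(P[:,0],P[:,1],1);print('yaw',np.degrees(np.arctan(a[0])),'y at .64',np.polyval(a,.64))
for v in(80,84,88,92):print(v,back(o,[[357,v]],.194),back(o,[[357,v]],.177),back(o,[[357,v]],.161))
E
```

```text
74 [300, 265, 130, 67, 70, 78, 83, 83, 89, 94, 95, 100, 97, 97, 89, 87, 85, 72, 68, 87, 226, 302, 302, 301, 301]
75 [301, 263, 123, 67, 76, 78, 79, 85, 87, 94, 97, 100, 102, 95, 90, 88, 82, 72, 69, 89, 232, 299, 301, 300, 301]
76 [299, 258, 121, 64, 73, 76, 81, 90, 89, 93, 92, 97, 103, 98, 97, 85, 87, 74, 72, 101, 234, 300, 302, 300, 300]
77 [300, 259, 122, 67, 68, 72, 79, 82, 87, 97, 91, 97, 96, 96, 89, 85, 77, 72, 70, 106, 243, 299, 300, 299, 300]
78 [299, 263, 129, 63, 66, 78, 76, 78, 76, 87, 90, 82, 90, 87, 83, 83, 80, 75, 70, 121, 259, 299, 301, 297, 299]
79 [299, 275, 160, 66, 59, 65, 75, 72, 77, 77, 79, 84, 81, 81, 77, 81, 71, 73, 72, 149, 273, 299, 300, 300, 300]
80 [301, 287, 202, 92, 63, 71, 75, 80, 79, 74, 79, 76, 77, 72, 78, 70, 74, 70, 93, 192, 288, 301, 299, 298, 299]
81 [299, 293, 247, 136, 85, 91, 105, 111, 117, 113, 115, 101, 102, 101, 99, 96, 89, 78, 135, 240, 296, 304, 302, 299, 302]
82 [301, 299, 279, 193, 152, 172, 188, 205, 205, 208, 208, 190, 177, 171, 176, 171, 153, 130, 191, 278, 299, 301, 299, 299, 299]
83 [304, 301, 296, 247, 236, 269, 289, 320, 316, 324, 3
[... 1760 characters left out ...]
0, 40.0], [357.0, 52.0, 41.0], [356.5, 56.0, 40.0], [356.5, 60.0, 38.0], [356.0, 64.0, 37.0], [355.5, 68.0, 36.0], [355.5, 72.0, 36.0], [355.5, 76.0, 36.0]]
yaw -8.38757258610178 y at .64 -0.20709231143183937
80 [[ 0.64147497 -0.20585918  0.194     ]] [[ 0.64136798 -0.20922859  0.177     ]] [[ 0.64126728 -0.2123998   0.161     ]]
84 [[ 0.63820383 -0.20564623  0.194     ]] [[ 0.63793014 -0.20900479  0.177     ]] [[ 0.63767255 -0.21216579  0.161     ]]
88 [[ 0.63491018 -0.20543182  0.194     ]] [[ 0.63446864 -0.20877945  0.177     ]] [[ 0.63405307 -0.21193016  0.161     ]]
92 [[ 0.63159379 -0.20521592  0.194     ]] [[ 0.63098324 -0.20855255  0.177     ]] [[ 0.63040861 -0.21169291  0.161     ]]
```

```bash
python3 - <<'E'
from pose import *
for z in(.170,.177,.184):print(z,proj('side',[.638,-.2072,z]),proj('top',[.638,-.2072,z]))
im=cv2.imread('pics/raw_side.png').astype(int).sum(2)
for v in range(152,180):print(v,' '.join('%3d'%x for x in im[v,270:304]))
E
```

```text
0.17 [[293.20379307 170.40880255]] [[347.62354627 155.56731038]]
0.177 [[293.19929797 168.59433396]] [[348.07861735 154.75256685]]
0.184 [[293.19478533 166.77278586]] [[348.53899822 153.92831686]]
152 257 255 254 278 255 266 261 270 264 258 260 269 269 261 268 271 259 270 270 236 187 143 166 221 244 253 245 236 208 182 235 155 148 179
153 271 274 269 252 259 253 261 248 261 252 255 249 255 265 257 260 249 258 259 261 215 159 202 271 268 268 245 232 269 272 287 158 108 111
154 251 251 267 261 250 254 261 251 256 248 268 258 262 251 250 261 253 252 270 270 247 170 174 260 235 218 260 261 322 338 324 240 266 232
155 264 257 255 278 272 253 267 264 275 265 253 262 249 258 257 275 298 359 338 251 235 184 187 298 231 255 336 334 343 367 348 344 386 320
156 266 260 261 243 254 266 243 232 248 262 260 256 247 287 368 371 373 390 340 261 326 253 259 378 323 329 353 373 362 367 355 319 262 208
157 261 267 265 253 224 199 147 120 192 211 280 314 339 405 420 357 307 244 178 244 363 389 343 386 364 329 370 368 326 283 243 183 120 107
158 278 255 257 243 117  65 104  85 167 313 360 375 381 342 288
[... 2316 characters left out ...]

175 329 345 317 325 328 324 330 333 329 331 323 325 335 321 331 328 334 336 345 317 325 341 329 329 334 331 336 338 334 343 328 335 332 331
176 326 323 339 332 325 331 336 333 328 324 329 333 322 334 336 340 320 328 324 337 339 337 322 336 328 334 339 330 337 338 332 323 336 323
177 336 324 335 323 326 336 335 321 322 345 321 340 333 325 341 324 328 328 326 328 331 344 325 341 335 325 331 321 332 330 325 335 332 323
178 335 325 337 324 335 326 336 332 334 339 326 320 337 314 319 318 343 337 347 348 331 339 328 331 331 345 331 337 342 327 317 336 331 327
179 331 334 332 335 333 330 327 331 333 333 327 334 339 338 333 332 331 327 324 345 342 344 332 337 334 327 340 330 338 336 334 340 344 325
```

Request:
servo_tool(moves=[[-2, -0.5, 0, 0], [-5, -1.5, -0.5, 0], [-8.5, -3, -2, -0.015], [-12, -4.3, -5, -0.015], [-13, -4.8, -8.5, -0.015], [-13, -4.8, -12, -0.015], [-13, -4.8, -15.5, -0.015], [-13, -4.8, -19, -0.015], [-13, -4.8, -21, -0.015], [-13, -4.8, -21.5, -0.015], [-13, -4.8, -21.5, -0.015], [-13, -4.8, -21.5, -0.015], [-13, -4.8, -21.5, -0.015]])

```text
time: 16.6
ee_pos: [0.4306, -0.1775, 0.147]
tcp_rot: [180.0, -0.2, -8.7]
wrist_force: [0.3, 0.7, -1.3]
opening: 0.0155
grasp_force: 49.0
```

```bash
cat > chk.py <<'E'
from pose import *
import sys
f=sys.argv[1]
o=get_obs();t=camera('top')[:,:,::-1];s=camera('side')[:,:,::-1]
G=np.array([.638,-.2075,.178]);a=np.radians(-8.6);c=np.array([np.cos(a),np.sin(a),0])
print(o['time'],o['ee_pos'],o['tcp_rot'],o['opening'],o['qd'].max());y=np.radians(o['tcp_rot'][2]);x=np.array([np.cos(y),np.sin(y),0])
ax=o['ee_pos']+[0,0,.033];L=np.array([ax+x*.1126,ax,G,G-.06*c,G+.09*c])
pt,ps=proj('top',L),proj('side',L);print('points',L[0],'focus',L[3]);print(np.round(pt,1).tolist(),np.round(ps,1).tolist())
k=5
def ann(im,p,x0,y0,w,h):
    q=cv2.resize(im[y0:y0+h,x0:x0+w],None,fx=k,fy=k,interpolation=cv2.INTER_CUBIC)
    for i,col in((0,(0,0,255)),(3,(255,0,255)),(2,(0,255,0))):
        cv2.circle(q,tuple(int(v) for v in (p[i]-[x0,y0]+.5)*k),3,col,1)
    return q
cv2.imwrite('pics/'+f,np.hstack([ann(t,pt,305,105,75,115),ann(s,ps,240,125,80,115)]));cv2.imwrite('pics/ct.png',t);cv2.imwrite('pics/cs.png',s)
E
python3 chk.py c1.png; python3 - <<'E'
import cv2
s=cv2.imread('pics/cs.png').astype(int).sum(2);r=cv2.imread('pics/raw_side.png').astype(int).sum(2)
for v in range(165,240):print(v,''.join('#' if abs(s[v,u]-r[v,u])>70 else '.' for u in range(260,350)))
E
```

```text
16.6 [ 0.43063411 -0.17747846  0.14701913] [ 1.79960764e+02 -1.57404026e-01 -8.69211846e+00] 0.0155411343224512 0.1494340594258345
points [ 0.54194086 -0.19449512  0.18001913] focus [ 0.57867462 -0.19852788  0.178     ]
[[343.8, 189.5], [337.6, 231.6], [348.3, 154.6], [345.1, 176.2], [352.9, 123.1]] [[313.5, 176.4], [338.6, 187.3], [293.3, 168.3], [305.4, 173.6], [275.9, 160.7]]
165 ....................................................................####..................
166 .................................................................##.#....##.#......#......
167 ................................................................##########################
168 ...............................................................###########################
169 ................................................................##########################
170 ................................................................##########################
171 ................................................................####......................
172 .................................................
[... 5706 characters left out ...]
...................................
233 ..........................................................................................
234 ..........................................................................................
235 ..........................................................................................
236 ..........................................................................................
237 ..........................................................................................
238 ..........................................................................................
239 ..........................................................................................
```

Request:
servo_tool(moves=[[0.6, -0.1, 0, 0], [1.4, -0.2, 0, 0], [2.2, -0.32, 0, 0], [2.9, -0.43, 0, 0], [3.4, -0.5, 0, 0], [3.65, -0.53, 0, 0], [3.75, -0.55, 0, 0], [3.75, -0.55, 0, 0], [3.75, -0.55, 0, 0], [3.75, -0.55, 0, 0], [3.75, -0.55, 0, 0], [3.75, -0.55, 0, 0]])

```text
time: 17.7
ee_pos: [0.4671, -0.1828, 0.1451]
tcp_rot: [180.0, -0.0, -8.7]
wrist_force: [-0.1, 1.0, -1.1]
opening: 0.0159
grasp_force: 49.0
```

```bash
python3 chk.py c2.png
```

```text
17.7 [ 0.46714535 -0.18281893  0.14512266] [ 1.79996884e+02 -1.34198643e-02 -8.72523307e+00] 0.015920463672552187 0.0861860400185469
points [ 0.57844225 -0.19989991  0.17812266] focus [ 0.57867462 -0.19852788  0.178     ]
[[345.6, 176.2], [339.4, 217.8], [348.3, 154.6], [345.1, 176.2], [352.9, 123.1]] [[305.7, 173.5], [330.0, 184.2], [293.3, 168.3], [305.4, 173.6], [275.9, 160.7]]
```

View pics/c2.png

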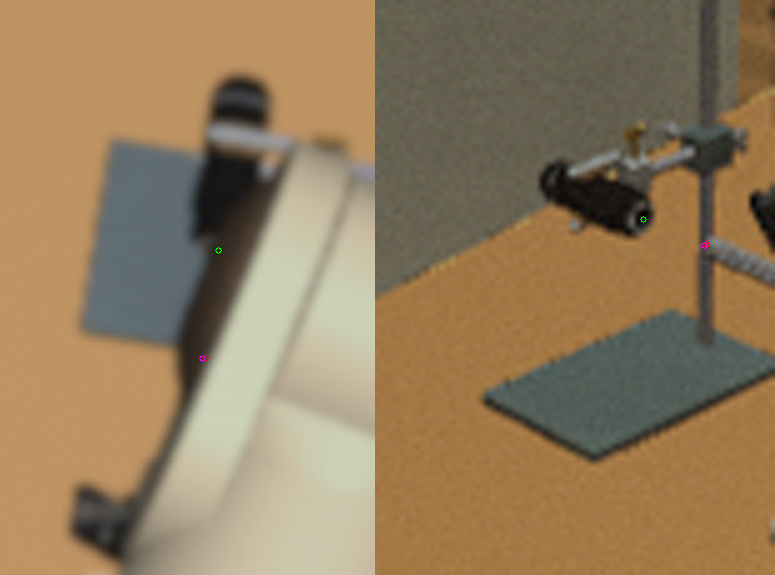

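The side view shows the points at (705,245), right on the focus mark, level and lined up with the lens at (640,218). The arm hides the core in the top view. Everything is clear of the camera, so I hand in.

```bash
python3 -c "
from workcell import *
print(job_done())"
```

```text
the job is handed in; nothing more can be done
None
```

I threw the toggle fully off against its stop, then drew the core straight out of the coil. I handed in with it held still and level in the gripper, with the points about 6 cm from the inspection camera's glass and within about 2 mm of its axis by my measurements. The judge's verdict was not shown.

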